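# Demould the headbands and hang them on the drying rail

### The arm

A 7-joint arm with a two-finger parallel gripper is mounted at the origin on the work surface. World frame = base frame: x ahead of the robot, y to its left, z up, the work surface at z = 0. Lengths are in m, angles in rad, forces in N, time in s.
With the tool pointing down it reaches from about 0.4 to 0.875 m from the base axis. Payload 19.3 kg.
Tool frame: the origin (TCP) lies on the centre line of the jaws, within the pads' length; the fingertips stand 25 mm ahead of it and the grasp point (between the pads) lies 6 mm ahead of it; z points along the fingers, y is the line along which they close (so a half turn about z gives the same grasp; the last joint's range is limited). The gripper opens to 85 mm and grips with 20 to 120 N. Pads are 22 mm wide; open, the fingers measure 114 mm over their backs; the gripper's body (76 mm by 85 mm) begins 54 mm behind the grasp point. The pads swing forward as they close: fully open they stand 13 mm farther back than shut.
Start: joints at [1.152, 0.521, -0.036, 1.599, 0.021, 1.021, -0.113], TCP at [0.214, -0.587, 0.256] pointing down, gripper open.
Joint ranges: [-2.91, 2.91], [-0.3, 2.13], [-1.5, 1.42], [0.17, 2.43], [-1.26, 4.41], [0.16, 1.93], [-2.52, 2.52]. Speed limits (rad/s): [1.89, 1.89, 2.39, 2.39, 3.01, 3.01, 3.01].

### API

Orientations are given as [roll, pitch, yaw] about the fixed x, y, z axes, in that order (R = Rz(yaw) Ry(pitch) Rx(roll)).
In Python, from cell import ctrl gives the robot as it stands.
- The arm moves only by the tool jog_arm, never from a script. Its arguments are lists of equal length, an entry for each row: "xyz": the shift along the world's x, y, z in mm, a list of three; "rot": the turn, a rotation vector about the world's x, y, z in degrees, a list of three. In form: {"xyz": [[x, y, z], ...], "rot": [[wx, wy, wz], ...]}. A call has 1 to 10 rows; each row shifts and turns the commanded pose from where the row before left it; what a row does not reach is not made up. A row lasts 1/10 s, in which the tool goes at most 50 mm and 8.59 degrees, less where a joint would pass 70% of its speed; a pose out of reach is approached as far as the arm can. A call is refused whole if a number of a shift passes 50 or a number of a turn 8.59, either way. A call with a gripper value outside its range is refused whole. "gripper" is the opening, from 0 (shut) to 1 (fully open), set as the call begins (left out, the last holds). The fingers move at their own pace and stop on an object; "squeeze" is the grip in N (left out, the last holds). Time passes only in rows, so rows that do not move let the fingers close. It gives the time, the measured TCP pose, the force, the opening and the grip force at its end, in the units of the state.
- ctrl.get_obs(): the state, without advancing time (a new reading comes with each control period).
- ctrl.read_camera(name): name is "scene" or "top"; returns a dict with "img" (420x560x3 uint8, red, green, blue), "depth" (420x560 float32, m along the optical axis (not along the pixel's ray), 0 where there is no reading), "camera_matrix" (3x3 intrinsics, pixels), "pose" (4x4, takes a point from camera to world coordinates). Camera axes: x right, y down, z forward; pixel columns grow to the right and rows downward; lengths in m; the calibration is good to about 2 mm. A picture is of the moment at which its call begins.
- ctrl.finish_job(): hands the job in; it is judged then, once.
The state is a dict: "time": time; "joints": joint angles; "qd": joint speeds; "tau": joint torques, N m; "ee_pos": TCP position; "tcp_rot": TCP orientation; "contact_force": force on the tool from outside, world axes, zero at the start; "ft_torque": the same for the moment, N m; "grip_width": opening from 0.0 (shut) to 1.0 (fully open); "grip_force": force on a finger pad.
Only numpy, scipy, OpenCV 4.12 (cv2) and the standard library are available. Lean on these libraries where they do the work, as an engineer would, in place of code of your own. Each camera call takes 0.05 s, during which the arm holds its last target. There are 200 camera calls.

### The job

Turn the red hold-down in the middle of the mould until its arms are clear, lift every green headband out of its cavity and hang each one astride the bar of the blue rack, crown on the bar and a leg on either side, hanging level and still. When all of them hang, turn the hold-down fully back to its locked position over the empty cavities. Leave everything else on the bench where it is.

Things in the scene. Friction and masses are not known exactly. Their poses are not given: they have to be found in the camera images.
- band1: Lime-green arch, 90 g, maybe absent. Origin: middle of the feet plane; z up to the crown, x along its 91 mm span, y along its 50 mm width. Crown 48 mm (x), underside z = 64.5, top 70.5 mm; two ridges under it, 10 mm deep, inner faces x = +-13 mm, take the bar between them. 5 mm legs splay to x = +-43 mm. Grip rib on the crown: 12 mm thick (x), 50 long (y), z = 70.5 to 94.5 mm.
- band2: Lime-green arch, 90 g, maybe absent. Origin: middle of the feet plane; z up to the crown, x along its 91 mm span, y along its 50 mm width. Crown 48 mm (x), underside z = 64.5, top 70.5 mm; two ridges under it, 10 mm deep, inner faces x = +-13 mm, take the bar between them. 5 mm legs splay to x = +-43 mm. Grip rib on the crown: 12 mm thick (x), 50 long (y), z = 70.5 to 94.5 mm.
- band3: Lime-green arch, 90 g, maybe absent. Origin: middle of the feet plane; z up to the crown, x along its 91 mm span, y along its 50 mm width. Crown 48 mm (x), underside z = 64.5, top 70.5 mm; two ridges under it, 10 mm deep, inner faces x = +-13 mm, take the bar between them. 5 mm legs splay to x = +-43 mm. Grip rib on the crown: 12 mm thick (x), 50 long (y), z = 70.5 to 94.5 mm.
- band4: Lime-green arch, 90 g, maybe absent. Origin: middle of the feet plane; z up to the crown, x along its 91 mm span, y along its 50 mm width. Crown 48 mm (x), underside z = 64.5, top 70.5 mm; two ridges under it, 10 mm deep, inner faces x = +-13 mm, take the bar between them. 5 mm legs splay to x = +-43 mm. Grip rib on the crown: 12 mm thick (x), 50 long (y), z = 70.5 to 94.5 mm.
- mould: Fixed aluminium mould, 232 x 192 mm (x, y), rim 42 mm high, origin at the centre of its underside. Four open cavities 98 x 58 mm at (x, y) = (+-55, +-55) mm, floor z = 12 mm, each with a steel core 42 x 46 mm up to z = 52 mm that a headband stands astride, square with the mould. band1 to 4 start at (-55,-55), (-55,55), (55,-55), (55,55). They come out straight up.
- hold_down (a joint): Red four-armed hold-down turning on a vertical pin at the mould's centre, rad. 0 = locked, arms diagonal over the inner corners of the crowns; grows counter-clockwise seen from above to a stop at 0.80, where the arms lie clear between the cavities. Friction 0.15 N m, stays where left. Arms reach 52 mm from the pin, 86.5 to 94.5 mm above the bench.
- hold_down_grip (a point): On the pin axis, in the black bar grip on top of the hold-down, 112.5 mm above the bench. The bar is 70 mm long (the point's x axis), 14 mm thick (y axis), and spans 94.5 to 124.5 mm above the bench; along the mould's x axis at joint 0, turning with the hold-down. Pinch it from above.
- rack: Fixed blue rack, origin at the centre of its underside. A steel bar, 16 mm diameter, runs along its y axis, bar axis 125 mm above the bench, between posts at y = +-172 mm (20 x 14 mm, 135 mm high). Tray below: 100 x 370 mm, floor at 8 mm, 16 mm lips. A headband astride the bar has its origin about 68.5 mm above the bench and takes 50 mm of bar.
- rail_mid (a point): Middle of the bar's axis, 125 mm above the bench; its y axis runs along the bar.
- screwdriver: Bystander: screwdriver 190 mm long lying in the rack's tray. Origin under its middle.
- multimeter: Bystander: red multimeter, 90 x 180 x 35 mm, origin under its centre.
- mug: Bystander: white mug, 80 mm wide, 95 mm high, origin under its centre.
- spray_can: Bystander: green can, 60 mm wide, 150 mm high, origin under its centre.
- parts_bin: Bystander: open blue bin, 120 x 180 x 60 mm, origin under its centre.
There are look-alikes about, which are no part of the job. What is shaped like the band2 but grey or turquoise is not meant. What is shaped like the band4 but orange is not meant.

How it is judged:
By the outcome, as a careful person would: the job done as asked, in the order asked, and still so for the second after the job is handed in, with the robot touching nothing.
Of band1, band2, band3, band4 only 3 to 4 are there at a start; the rules pass over those that are not, and their reading is None.
At some moment in a run one of band1, band2, band3, band4 may be knocked a few centimetres aside while the robot is not near it.
Once in a run the grip may slacken for a moment while it holds something.
It also fails if it takes over 210 s, if anything falls off the work surface, if the arm or the gripper's body presses on something with over 40 N, if the wrist force passes 120 N, or if a joint passes its speed limit or range.

## Working session

There is one attempt and no reset: what is moved stays moved. The work goes in short steps, Python scripts to look and compute and a tool call to move; the robot and the scene stay as the last step left them, time stands still between calls to the robot, and variables do not carry over. Pictures are saved under pics/ and viewed, at most 14 in all, crops included, and the job is handed in when it is done.

Besides the shell and the picture viewer there is one more tool, called after "Request:" in YAML: its name, and indented under it one key for each argument. jog_arm: Moves the arm, as the interface text tells. Its arguments: {"type":"object","properties":{"xyz":{"type":"array","items":{"type":"array","items":{"type":"number"}}},"rot":{"type":"array","items":{"type":"array","items":{"type":"number"}}},"gripper":{"type":"number"},"squeeze":{"type":"number"}},"required":["xyz","rot"]}

```bash
ls; mkdir -p pics
cat > h.py <<'E'
import numpy as np, cv2
from cell import ctrl
def cam(n,save=None):
    c=ctrl.read_camera(n)
    if save: cv2.imwrite('pics/'+save,c['img'][:,:,::-1])
    d=c['depth'];K=c['camera_matrix'];P=c['pose']
    v,u=np.indices(d.shape)
    X=np.stack([(u-K[0,2])/K[0,0]*d,(v-K[1,2])/K[1,1]*d,d],-1)
    W=X@P[:3,:3].T+P[:3,3]; W[d<=0]=np.nan
    return c['img'],W,c
E
python3 - <<'E'
from h import *
o=ctrl.get_obs();print(o)
for n in('scene','top'):
    im,W,c=cam(n,n+'0.png');print(c['camera_matrix'],c['pose'])
    np.save(n+'0.npy',W)
E
```

```text
pics
{'time': 0.0, 'joints': array([ 1.15182278,  0.52200108, -0.03632832,  1.59998426,  0.02119993,
        1.02110276, -0.11282543]), 'qd': array([ 4.10690493e-04, -4.38195303e-04, -6.87169987e-05, -2.73101740e-04,
        3.16844059e-04, -2.25244657e-04, -5.53750732e-04]), 'tau': array([ 3.54824188e-03, -9.27081513e+01,  1.98147006e+00, -3.69916248e+01,
        1.79073529e-02,  8.43625021e-03, -5.64990887e-05]), 'ee_pos': array([ 0.21345675, -0.58710003,  0.25574227]), 'tcp_rot': array([-3.14048497e+00,  7.85163516e-05,  3.48738518e-01]), 'contact_force': array([ 0.38290993,  0.69869721, -0.20554952]), 'ft_torque': array([ 0.00734756, -0.01272313,  0.01766308]), 'grip_force': 0.0, 'grip_width': 0.9959463628455426}
[[484.8502041    0.         281.17304578]
 [  0.         484.8502041  207.58449209]
 [  0.           0.           1.        ]] [[-0.04251154  0.74975106 -0.66035302  1.49287574]
 [ 0.99904719  0.0384319  -0.02068088  0.01646332]
 [ 0.00987311 -0.66060301 -0.75067049  1.21319336]
 [ 0.          0.          0.          1.        ]]
[[453.11264207   0.         274.27568201]
 [  0.         453.11264207 213.13734188]
 [  0.           0.           1.        ]] [[-0.01218959 -0.99197069  0.1258792   0.34309072]
 [-0.99966892  0.01494233  0.02094709 -0.04224684]
 [-0.02265983 -0.12558219 -0.9918244   1.40929771]
 [ 0.          0.          0.          1.        ]]
```

View pics/top0.png

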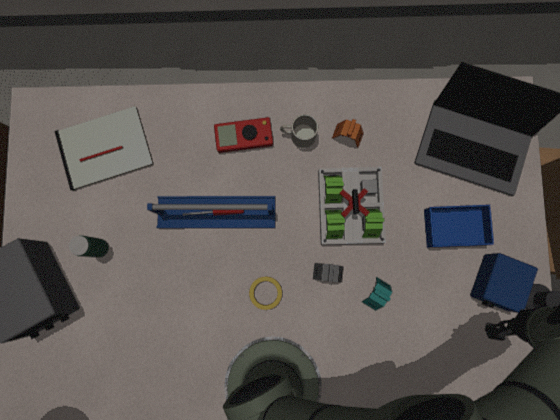

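View pics/scene0.png

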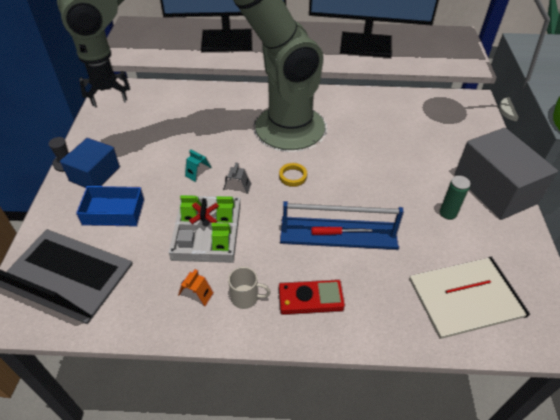

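The top view shows the mould at about (352,207), with three green bands at (335,187), (335,225) and (373,223). The cavity at (371,187) is empty. The rack is at (216,212), its bar running along the columns. The scene view agrees. Grey, turquoise and orange decoys stand outside the mould.

```bash
cat >> h.py <<'E'
def rect(p): # p Nx2 m -> centre mm, size, angle of long axis deg
    (c,s,a)=cv2.minAreaRect((p*1000).astype(np.float32))
    if s[0]<s[1]: a+=90; s=s[::-1]
    return np.round(c,1),np.round(s,1),round((a+90)%180-90,1)
def masks(im):
    h=cv2.cvtColor(im,cv2.COLOR_RGB2HSV);H,S,V=cv2.split(h)
    return dict(green=(H>42)&(H<68)&(S>150)&(V>60), red=((H<8)|(H>172))&(S>150), grey=(S<60), dark=V<50, blue=(H>100)&(H<125)&(S>120))
def bands(im,W,zmin=.084,zmax=.3):
    g=masks(im)['green']
    n,l,st,ce=cv2.connectedComponentsWithStats((g&(W[...,2]>.03)).astype(np.uint8))
    for i in range(1,n):
        if st[i,4]<15: continue
        q=W[l==i]; zt=np.nanpercentile(q[:,2],97)
        r=q[q[:,2]>zt-.010]
        print('band px',np.round(ce[i]),'n',len(q),'ztop',round(zt,4),'rib',rect(r[:,:2]),len(r),'all',rect(q[:,:2]))
E
python3 - <<'E'
from h import *
for n in('top','scene'):
    W=np.load(n+'0.npy');im=cv2.imread(f'pics/{n}0.png')[:,:,::-1].copy();m=masks(im);print(n)
    bands(im,W)
    box=(W[...,0]>.4)&(W[...,0]<.78)&(W[...,1]>-.4)&(W[...,1]<-.1)
    z=W[...,2]
    q=W[box&m['grey']&(z>.036)&(z<.048)]
    print('rim',rect(q[:,:2]),len(q),np.nanmedian(q[:,2]))
    q=W[box&m['dark']&(z>.115)&(z<.135)];print('grip',rect(q[:,:2]),len(q),np.nanmedian(q[:,2]))
    q=W[box&m['red']&(z>.08)&(z<.1)];print('arms',rect(q[:,:2]),len(q),np.nanmedian(q[:,2]))
    b=(W[...,0]>.4)&(W[...,0]<.7)&(W[...,1]>-.1)&(W[...,1]<.45)
    q=W[b&m['grey']&(z>.118)&(z<.142)];print('bar',rect(q[:,:2]),len(q),np.nanpercentile(q[:,2],[10,50,90]))
    q=W[b&m['blue']&(z>.004)&(z<.025)];print('tray',rect(q[:,:2]),len(q))
    q=W[b&m['blue']&(z>.1)&(z<.145)];print('posts',rect(q[:,:2]),len(q))
E
```

```text
top
rim (array([ 600. , -238.3]), array([382.7, 223.8]), 9.9) 1994 0.04265674792862395
grip (array([ 536.8, -247.4]), array([66.6, 12.8]), 2.3) 109 0.1247265061683045
arms (array([ 621., -242.]), array([241.4,  76.6]), 4.2) 229 0.09514069667308123
bar (array([528.6, 177.3]), array([344.2,  20.2]), 89.5) 570 [0.12871304 0.1325112  0.1359866 ]
tray (array([526.7, 169.9]), array([363.9,  96.1]), 89.2) 2356
posts (array([525.2, 168.3]), array([354.9,  21.1]), 89.7) 66
scene
band px [557. 114.] n 123 ztop 0.211 rib (array([ 89.8, 916.7]), array([77.3,  9.2]), -15.5) 35 all (array([102.5, 918.1]), array([98.9, 21.2]), -3.3)
band px [188. 206.] n 292 ztop 0.1068 rib (array([ 490.7, -302.4]), array([46.4, 13.3]), 88.5) 56 all (array([ 488.1, -303.4]), array([76.8, 48.9]), -6.9)
band px [222. 223.] n 768 ztop 0.1071 rib (array([ 542. , -191.5]), array([121.3,  47.8]), 0.1) 138 all (array([ 542.2, -191.5]), array([183.8,  49.6]), -0.5)
rim (array([ 594.8, -239.3]), array([355.1, 223.1]), 10.0) 1378 0.04150064415479493
grip (array([ 542. , -247.5]), array([65.2, 12.4]), 8.1) 76 0.12358014610253609
arms (array([ 540.4, -250.6]), array([76.6, 76. ]), 4.9) 187 0.09380673578123777
bar (array([530.2, 170. ]), array([357.8,  23.4]), 88.8) 617 [0.1236267  0.12990897 0.13426722]
tray (array([530.4, 168.4]), array([362.2, 103.5]), 88.9) 2239
posts (array([532.2, 169.3]), array([350.2,  19.8]), 88.6) 65
```

```bash
sed -i 's/(H>42)&(H<68)&(S>150)&(V>60)/(H>38)\&(H<70)\&(S>130)\&(V>35)/; s/(g&(W\[...,2\]>.03))/(g\&(W[...,2]>zmin)\&(W[...,2]<zmax)\&(W[...,0]>.35))/' h.py
python3 - <<'E'
from h import *
for n in('top','scene'):
    W=np.load(n+'0.npy');im=cv2.imread(f'pics/{n}0.png')[:,:,::-1].copy();m=masks(im);print(n)
    bands(im,W,.095)
    z=W[...,2]
    box=(W[...,0]>.4)&(W[...,0]<.68)&(W[...,1]>-.38)&(W[...,1]<-.12)
    k=(box&m['grey']&(z>.034)&(z<.050)).astype(np.uint8)
    N,l,st,_=cv2.connectedComponentsWithStats(k);i=1+np.argmax(st[1:,4])
    q=W[l==i];print('rim',rect(q[:,:2]),len(q))
    k=box&m['red']&(z>.08)&(z<.1);q=W[k&(np.hypot(W[...,0]-.54,W[...,1]+.248)<.07)]
    print('arms',rect(q[:,:2]),len(q), q[:,:2].mean(0)) 
    # arms direction: 4-fold phase
    d=q[:,:2]-np.array([.538,-.2475]);r=np.hypot(*d.T);a=np.arctan2(d[:,1],d[:,0])[r>.02];print('phase deg',np.degrees(np.angle(np.exp(4j*a).mean()))/4)
if 1:
    W=np.load('top0.npy');im=cv2.imread('pics/top0.png')[:,:,::-1]
    print(im[188,335],im[224,335],W[188,335],im[185,335],im[227,335])
E
```

```text
top
band px [335. 184.] n 70 ztop 0.1117 rib (array([ 591.1, -191.4]), array([44.4, 12.5]), -88.5) 68 all (array([ 591.1, -191.4]), array([44.4, 12.5]), -88.5)
band px [336. 221.] n 71 ztop 0.1127 rib (array([ 482.7, -192.2]), array([46.4, 12.5]), 89.2) 68 all (array([ 482.9, -192.6]), array([47.2, 13. ]), 89.2)
band px [374. 220.] n 80 ztop 0.1119 rib (array([ 484. , -304.5]), array([47.2, 12.5]), 89.1) 72 all (array([ 484., -304.]), array([48.2, 12.5]), 89.1)
rim (array([ 538.1, -248.7]), array([233.7, 192.7]), 0.5) 2020
arms (array([ 538., -248.]), array([76.9, 74.4]), -85.5) 228 [ 0.53797944 -0.24692397]
phase deg -42.42257002986859
scene
band px [189. 198.] n 65 ztop 0.1093 rib (array([ 490.7, -302.4]), array([46.3, 13.8]), -88.4) 52 all (array([ 490.7, -302.4]), array([46.3, 13.8]), -88.4)
band px [224. 199.] n 67 ztop 0.1092 rib (array([ 487.7, -190.8]), array([46.5, 10.7]), -87.5) 50 all (array([ 487.6, -191.2]), array([47.1, 11.3]), -85.4)
band px [220. 225.] n 88 ztop 0.11 rib (array([ 594. , -191.4]), array([47.5, 15.7]), -86.6) 69 all (array([ 594. , -191.4]), array([47.5, 15.7]), -86.6)
rim (array([ 539.6, -248. ]), array([241.7, 193.4]), 0.5) 1225
arms (array([ 540.4, -250.6]), array([76.6, 76. ]), 4.9) 187 [ 0.54278241 -0.24898052]
phase deg -43.22302161588372
[64 95 40] [38 59 21] [ 0.5838395  -0.195139    0.08266861] [ 75 109  47] [ 86 125  56]
```

Request:
jog_arm:
  xyz:
    - [20,20,0]
    - [33,34,0]
    - [35,36,0]
    - [35,36,0]
    - [35,36,0]
    - [35,36,0]
    - [35,36,0]
    - [35,36,0]
    - [33,36,0]
    - [29,33,0]
  rot:
    - [0,0,-1.9]
    - [0,0,-1.9]
    - [0,0,-1.9]
    - [0,0,-1.9]
    - [0,0,-1.9]
    - [0,0,-1.9]
    - [0,0,-1.9]
    - [0,0,-1.9]
    - [0,0,-1.9]
    - [0,0,-1.9]
  gripper: 0.7

```text
time: 1.1
ee_pos: [0.539, -0.2471, 0.2561]
tcp_rot: [-3.141, 0.0, 0.017]
contact_force: [0.7, -0.2, 0.7]
grip_width: 0.701
grip_force: 0.0
```

Request:
jog_arm:
  xyz:
    - [0,-1,-20]
    - [0,0,-30]
    - [0,0,-30]
    - [0,0,-24]
    - [0,0,-15]
    - [0,0,-10]
    - [0,0,-5]
    - [0,0,0]
  rot:
    - [0,0,0]
    - [0,0,0]
    - [0,0,0]
    - [0,0,0]
    - [0,0,0]
    - [0,0,0]
    - [0,0,0]
    - [0,0,0]

```text
time: 1.9
ee_pos: [0.5378, -0.2503, 0.1223]
tcp_rot: [-3.142, 0.0, 0.017]
contact_force: [0.5, -0.4, 0.9]
grip_width: 0.701
grip_force: 0.0
```

Request:
jog_arm:
  xyz:
    - [0,0,0]
    - [0,0,0]
    - [0,0,0]
    - [0,0,0]
    - [0,0,0]
    - [0,0,0]
  rot:
    - [0,0,0]
    - [0,0,0]
    - [0,0,0]
    - [0,0,0]
    - [0,0,0]
    - [0,0,0]
  gripper: 0
  squeeze: 60

```text
time: 2.5
ee_pos: [0.5381, -0.2484, 0.1232]
tcp_rot: [-3.14, -0.0, 0.019]
contact_force: [-4.7, 12.1, 14.2]
grip_width: 0.158
grip_force: 59.4
```

Request:
jog_arm:
  xyz:
    - [0,1,1]
    - [0,1,1]
    - [0,0,0]
    - [0,0,0]
  rot:
    - [0,0,0]
    - [0,0,0]
    - [0,0,0]
    - [0,0,0]

```text
time: 2.9
ee_pos: [0.538, -0.2482, 0.1234]
tcp_rot: [-3.142, -0.0, 0.018]
contact_force: [10.0, -2.8, -24.7]
grip_width: 0.15
grip_force: 61.1
```

Request:
jog_arm:
  xyz:
    - [0,0,0]
    - [0,0,0]
    - [0,0,0]
    - [0,0,0]
    - [0,0,0]
    - [0,0,0]
    - [0,0,0]
    - [0,0,0]
    - [0,0,0]
    - [0,0,0]
  rot:
    - [0,0,4]
    - [0,0,6]
    - [0,0,6]
    - [0,0,6]
    - [0,0,6]
    - [0,0,6]
    - [0,0,6]
    - [0,0,4]
    - [0,0,1.5]
    - [0,0,0]

```text
time: 3.9
ee_pos: [0.5379, -0.248, 0.1233]
tcp_rot: [-3.141, -0.001, 0.812]
contact_force: [8.3, 0.0, -16.0]
grip_width: 0.155
grip_force: 62.9
```

```bash
python3 -c "
from h import *
o=ctrl.get_obs();print(o['tcp_rot'],o['ft_torque'],o['contact_force'],o['grip_width'],o['ee_pos'])
W=cam('top')[1]"
```

```text
[-3.14123083e+00 -8.78904269e-04  8.12294863e-01] [-0.03643954 -1.69744086 -0.17704895] [  8.27309068   0.03419225 -16.00079789] 0.15468643705652707 [ 0.53791615 -0.24802316  0.12334072]
```

Request:
jog_arm:
  xyz:
    - [0,0,-1]
    - [0,0,0]
    - [0,0,0]
    - [0,0,0]
  rot:
    - [0,0,1]
    - [0,0,0.5]
    - [0,0,0.5]
    - [0,0,0]

```text
time: 4.35
ee_pos: [0.538, -0.248, 0.1233]
tcp_rot: [3.141, -0.001, 0.846]
contact_force: [4.3, 3.8, -6.9]
grip_width: 0.151
grip_force: 69.7
```

Request:
jog_arm:
  xyz:
    - [0,0,0]
    - [0,0,0]
    - [0,0,0]
    - [0,0,10]
    - [0,0,20]
    - [0,0,40]
    - [0,0,40]
    - [0,0,20]
  rot:
    - [0,0,0]
    - [0,0,0]
    - [0,0,0]
    - [0,0,0]
    - [0,0,0]
    - [0,0,0]
    - [0,0,0]
    - [0,0,0]
  gripper: 0.4

```text
time: 5.15
ee_pos: [0.5385, -0.2485, 0.2576]
tcp_rot: [3.138, -0.001, 0.846]
contact_force: [1.0, -0.6, -0.4]
grip_width: 0.401
grip_force: 0.0
```

```bash
python3 -c "
from h import *
o=ctrl.get_obs();print(o['tcp_rot'],o['contact_force'],o['ee_pos'])
im,W,c=cam('scene','s1.png'); bands(im,W,.095)
im,W,c=cam('top','t1.png'); bands(im,W,.095)
cv2.imwrite('pics/s1c.png',cv2.resize(cv2.imread('pics/s1.png')[170:280,150:270],None,fx=5,fy=5))"
```

```text
[ 3.13769171e+00 -1.27986911e-03  8.46276915e-01] [ 0.95526301 -0.5638478  -0.3504487 ] [ 0.53847654 -0.24852207  0.25755416]
band px [189. 198.] n 71 ztop 0.123 rib (array([ 519.6, -273.7]), array([13.1,  3.1]), -24.4) 6 all (array([ 494.2, -293. ]), array([66. , 31.9]), 55.1)
band px [225. 199.] n 61 ztop 0.1089 rib (array([ 486.7, -190.9]), array([48. , 12.9]), -89.5) 49 all (array([ 486.7, -190.9]), array([48.1, 12.9]), -89.5)
band px [220. 225.] n 93 ztop 0.1105 rib (array([ 593.1, -191.6]), array([47.6, 15.6]), -87.6) 66 all (array([ 593.2, -191.7]), array([47.9, 15.6]), -87.7)
band px [335. 184.] n 68 ztop 0.1126 rib (array([ 591.4, -191.1]), array([44.4, 12.5]), 89.8) 64 all (array([ 591.4, -191.1]), array([44.4, 12.5]), 89.8)
band px [336. 221.] n 70 ztop 0.1115 rib (array([ 482.9, -192.1]), array([46.6, 12.4]), 89.3) 66 all (array([ 482.4, -192.1]), array([46.8, 12.6]), -88.8)
```

View pics/s1c.png

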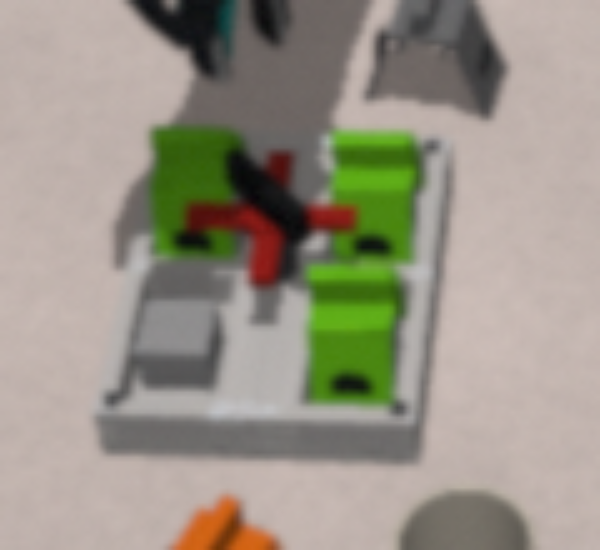

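The crop shows the red arms lying along the mould axes, at about (275,215). They are clear of the three bands at (195,190), (375,190) and (355,330), so the hold-down is fully open. Next I grasp the band at +x, +y.

Request:
jog_arm:
  xyz:
    - [10,10,0]
    - [10,10,0]
    - [10,10,0]
    - [10,10,0]
    - [8,10,0]
    - [5.5,6,0]
    - [0,0,-30]
    - [0,0,-35]
    - [0,0,-20]
    - [0,0,0]
  rot:
    - [0,0,7]
    - [0,0,8]
    - [0,0,8]
    - [0,0,8]
    - [0,0,7]
    - [0,0,4.3]
    - [0,0,0]
    - [0,0,0]
    - [0,0,0]
    - [0,0,0]

```text
time: 6.25
ee_pos: [0.5897, -0.1919, 0.1657]
tcp_rot: [-3.137, -0.001, 1.585]
contact_force: [-0.4, -0.2, 1.0]
grip_width: 0.4
grip_force: 0.0
```

```bash
python3 -c "
from h import *
print(ctrl.get_obs()['tcp_rot'])
im,W,c=cam('scene','s2.png')
im,W,c=cam('top','t2.png')
cv2.imwrite('pics/s2c.png',cv2.resize(cv2.imread('pics/s2.png')[120:280,150:270],None,fx=3.7,fy=3.7))"
```

```text
[-3.13713709e+00 -1.29824868e-03  1.58492341e+00]
```

View pics/s2c.png

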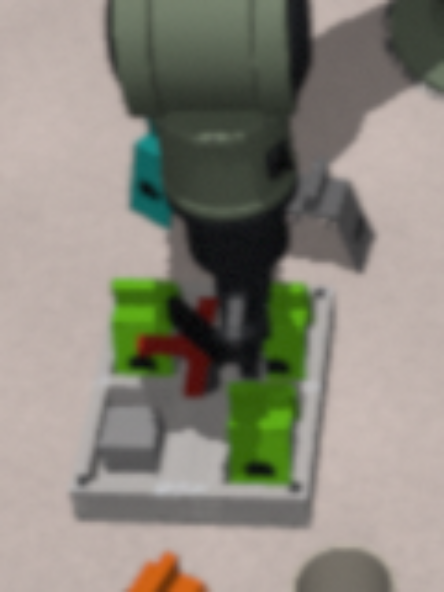

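The crop shows the gripper above the near right band at (265,400), its fingers around the rib. Descending.

Request:
jog_arm:
  xyz:
    - [2,-0.5,-10]
    - [0,0,-15]
    - [0,0,-15]
    - [0,0,-11]
    - [0,0,-5]
    - [0,0,0]
  rot:
    - [0,0,0]
    - [0,0,0]
    - [0,0,0]
    - [0,0,0]
    - [0,0,0]
    - [0,0,0]

```text
time: 6.95
ee_pos: [0.5929, -0.1926, 0.1114]
tcp_rot: [-3.14, -0.0, 1.585]
contact_force: [0.5, 0.1, 0.9]
grip_width: 0.399
grip_force: 0.0
```

Request:
jog_arm:
  xyz:
    - [0,0,0]
    - [0,0,0]
    - [0,0,0]
    - [0,0,0]
    - [0,0,0]
  rot:
    - [0,0,0]
    - [0,0,0]
    - [0,0,0]
    - [0,0,0]
    - [0,0,0]
  gripper: 0
  squeeze: 60

```text
time: 7.45
ee_pos: [0.5933, -0.1928, 0.1125]
tcp_rot: [3.141, 0.0, 1.584]
contact_force: [-0.7, -0.2, -0.1]
grip_width: 0.123
grip_force: 62.2
```

Request:
jog_arm:
  xyz:
    - [0,0,5]
    - [0,0,15]
    - [0,0,20]
    - [0,0,20]
    - [0,0,25]
    - [0,0,25]
    - [0,0,25]
    - [0,0,25]
    - [0,0,15]
    - [0,0,5]
  rot:
    - [0,0,0]
    - [0,0,0]
    - [0,0,0]
    - [0,0,0]
    - [0,0,0]
    - [0,0,0]
    - [0,0,0]
    - [0,0,0]
    - [0,0,0]
    - [0,0,0]
  squeeze: 80

```text
time: 8.45
ee_pos: [0.5936, -0.1928, 0.2944]
tcp_rot: [3.139, 0.001, 1.584]
contact_force: [0.1, -0.5, -0.3]
grip_width: 0.119
grip_force: 82.9
```

```bash
python3 -c "
from h import *
o=ctrl.get_obs();print(o['ee_pos'],o['contact_force'],o['grip_width'],o['grip_force'])
im,W,c=cam('scene','s3.png');bands(im,W,.06)
im,W,c=cam('top','t3.png');bands(im,W,.06)
cv2.imwrite('pics/s3c.png',cv2.resize(cv2.imread('pics/s3.png')[120:280,150:270],None,fx=3.7,fy=3.7))"
```

```text
[ 0.59359829 -0.19276704  0.29440961] [ 0.05842613 -0.54206265 -0.30975566] 0.11942268723134408 82.903972864151
band px [217. 201.] n 742 ztop 0.2841 rib (array([ 601.1, -191.5]), array([48.5, 12.7]), -80.3) 47 all (array([ 555. , -207.7]), array([174.2,  81.7]), 0.6)
band px [188. 203.] n 235 ztop 0.1094 rib (array([ 496.1, -291.4]), array([63. , 31.4]), 55.6) 57 all (array([ 503.8, -301.7]), array([58.4, 56.4]), 14.8)
band px [335. 181.] n 134 ztop 0.2882 rib (array([ 592.4, -169. ]), array([11.4,  3.3]), 4.6) 10 all (array([ 586.6, -172.7]), array([83. , 25.6]), 16.4)
band px [335. 223.] n 324 ztop 0.1095 rib (array([ 482.7, -192.4]), array([46.1, 11.9]), -88.8) 68 all (array([ 480.6, -192.4]), array([62.6, 48.3]), -0.1)
```

View pics/s3c.png

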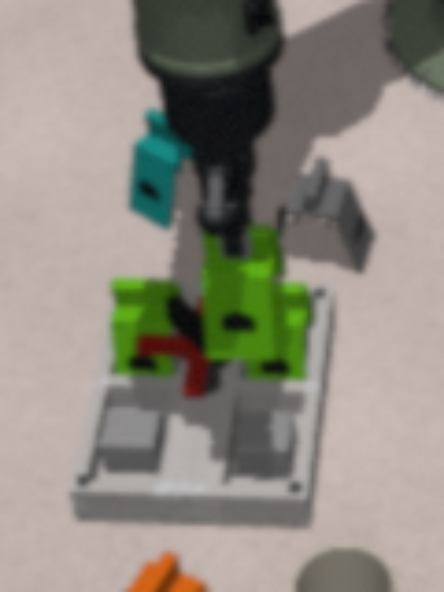

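The crop shows the band lifted level in the gripper at (245,290), with its cavity empty below. Carrying it to the rack.

Request:
jog_arm:
  xyz:
    - [0,15,0]
    - [0,35,0]
    - [-8,50,0]
    - [-8,50,0]
    - [-8,50,0]
    - [-8,50,0]
    - [-8,50,0]
    - [-8,50,0]
    - [-8,50,0]
    - [-8,35,0]
  rot:
    - [0,0,0]
    - [0,0,0]
    - [0,0,-0.2]
    - [0,0,-0.2]
    - [0,0,-0.2]
    - [0,0,-0.2]
    - [0,0,-0.2]
    - [0,0,-0.2]
    - [0,0,-0.2]
    - [0,0,-0.2]

```text
time: 9.55
ee_pos: [0.5278, 0.2419, 0.2913]
tcp_rot: [-3.14, -0.001, 1.559]
contact_force: [-0.3, -0.7, -0.9]
grip_width: 0.116
grip_force: 82.9
```

Request:
jog_arm:
  xyz:
    - [0,12,0]
    - [0,4,0]
    - [0,0,-15]
    - [0,0,-20]
    - [0,0,-20]
    - [0,0,-10]
    - [0,0,0]
  rot:
    - [0,0,0]
    - [0,0,0]
    - [0,0,0]
    - [0,0,0]
    - [0,0,0]
    - [0,0,0]
    - [0,0,0]

```text
time: 10.25
ee_pos: [0.5296, 0.2523, 0.2255]
tcp_rot: [-3.139, 0.002, 1.555]
contact_force: [-0.3, -0.4, -0.9]
grip_width: 0.115
grip_force: 82.9
```

```bash
cat > bar.py <<'E'
from h import *
import sys
o=ctrl.get_obs();print(o['ee_pos'],o['tcp_rot'],o['contact_force'],o['grip_width'],o['grip_force'])
for n in('scene','top'):
    im,W,c=cam(n,n[0]+sys.argv[1]+'.png');m=masks(im);z=W[...,2];print(n)
    bands(im,W,.06)
    b=(W[...,0]>.48)&(W[...,0]<.58)&(W[...,1]>.02)&(W[...,1]<.32)&m['grey']&(z>.121)&(z<.142)
    q=W[b]
    for y in(.04,.1,.16,.22,.28):
        s=q[abs(q[:,1]-y)<.03]
        if len(s)>15: print('  bar y',y,'x med %.1f lo %.1f hi %.1f'%tuple(1000*np.percentile(s[:,0],[50,3,97])),'z',np.round(1000*np.percentile(s[:,2],[50,90]),1),len(s))
E
python3 bar.py 4
python3 -c "
import cv2
cv2.imwrite('pics/s4c.png',cv2.resize(cv2.imread('pics/s4.png')[110:270,260:420],None,fx=3.7,fy=3.7))"
```

```text
[0.529597   0.25229738 0.22547461] [-3.13913239e+00  1.52035389e-03  1.55517413e+00] [-0.3417284  -0.39004518 -0.9290231 ] 0.11483938339712031 82.90522456169128
scene
band px [372. 205.] n 475 ztop 0.2154 rib (array([547.9, 245.7]), array([45.3, 39. ]), 73.0) 35 all (array([533.8, 250.2]), array([86.7, 47.3]), -0.5)
band px [188. 203.] n 236 ztop 0.1124 rib (array([ 495.9, -291.1]), array([66.4, 29.2]), 54.3) 44 all (array([ 504.4, -301.1]), array([57. , 55.5]), 14.8)
band px [225. 205.] n 249 ztop 0.1071 rib (array([ 487.1, -191.4]), array([46.6, 17. ]), 86.0) 57 all (array([ 495.8, -190.9]), array([48.8, 48.6]), -84.5)
  bar y 0.04 x med 530.0 lo 521.1 hi 536.1 z [129.5 133.3] 81
  bar y 0.1 x med 532.0 lo 522.7 hi 537.5 z [129.9 134.4] 104
  bar y 0.16 x med 532.3 lo 520.9 hi 537.9 z [129.  133.7] 104
  bar y 0.22 x med 533.9 lo 524.4 hi 539.3 z [130.4 133.7] 68
  bar y 0.28 x med 533.9 lo 526.8 hi 560.0 z [130.3 133.3] 46
top
band px [373. 221.] n 337 ztop 0.1096 rib (array([ 487.6, -295.5]), array([63.3, 25.8]), 67.7) 81 all (array([ 482.9, -301. ]), array([62.6, 56.1]), 3.8)
band px [335. 223.] n 326 ztop 0.109 rib (array([ 483.1, -192.7]), array([47. , 12.6]), 89.4) 70 all (array([ 481.7, -192. ]), array([60. , 48.4]), -1.3)
  bar y 0.04 x med 523.5 lo 517.8 hi 530.0 z [132.1 135.1] 85
  bar y 0.1 x med 524.8 lo 519.0 hi 531.0 z [132.3 135.1] 91
  bar y 0.16 x med 525.7 lo 519.6 hi 531.4 z [132.6 136.6] 69
```

View pics/s4c.png

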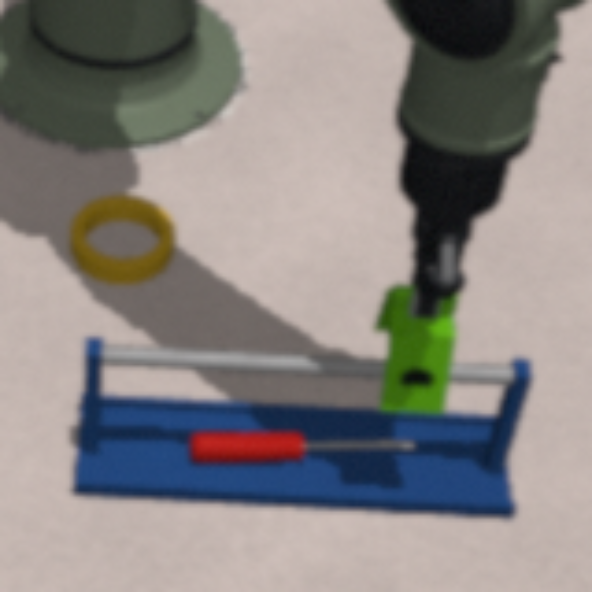

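The crop shows the band at (420,350) astride the bar line, a leg on either side, right of the middle. The screwdriver lies in the tray below. The x fit says -1 mm, so I lower.

Request:
jog_arm:
  xyz:
    - [-1,0,-10]
    - [0,0,-15]
    - [0,0,-10]
    - [0,0,-8]
    - [0,0,-4]
    - [0,0,-3]
    - [0,0,0]
  rot:
    - [0,0,0]
    - [0,0,0]
    - [0,0,0]
    - [0,0,0]
    - [0,0,0]
    - [0,0,0]
    - [0,0,0]

```text
time: 11.05
ee_pos: [0.5289, 0.2539, 0.1771]
tcp_rot: [-3.141, 0.0, 1.557]
contact_force: [0.2, 0.1, -0.7]
grip_width: 0.113
grip_force: 82.9
```

```bash
python3 bar.py 5
```

```text
[0.52886336 0.25387294 0.17709574] [-3.14140016e+00  5.45636587e-05  1.55660863e+00] [ 0.24074123  0.06431563 -0.66781361] 0.11292289694828185 82.90490984916687
scene
band px [188. 203.] n 235 ztop 0.111 rib (array([ 496.9, -290.5]), array([66.2, 29.3]), 55.5) 50 all (array([ 505. , -300.7]), array([57.6, 56. ]), 13.3)
band px [225. 205.] n 257 ztop 0.1074 rib (array([ 487.9, -191.1]), array([46.9, 14. ]), -83.3) 54 all (array([ 497.1, -190.4]), array([49.7, 45.4]), -82.9)
band px [370. 216.] n 451 ztop 0.1678 rib (array([546.4, 247.6]), array([44.7, 36.3]), 77.9) 36 all (array([535.9, 252.7]), array([80.4, 47.7]), -0.5)
  bar y 0.04 x med 531.0 lo 523.1 hi 537.3 z [130. 134.] 85
  bar y 0.1 x med 531.5 lo 522.0 hi 536.9 z [129.9 133.4] 103
  bar y 0.16 x med 532.9 lo 524.4 hi 539.3 z [130.4 133.8] 102
  bar y 0.22 x med 533.5 lo 523.7 hi 538.3 z [130.  134.3] 67
  bar y 0.28 x med 535.2 lo 526.8 hi 540.6 z [131.  134.2] 53
top
band px [373. 221.] n 330 ztop 0.1103 rib (array([ 488.6, -295. ]), array([61.9, 24.7]), 68.7) 78 all (array([ 483.1, -298.6]), array([59.7, 58.2]), -1.5)
band px [335. 223.] n 329 ztop 0.1096 rib (array([ 482.8, -192.1]), array([46.2, 12.1]), 89.8) 70 all (array([ 481.8, -192. ]), array([60.3, 47.6]), -0.4)
  bar y 0.04 x med 523.6 lo 517.9 hi 530.0 z [132.1 136.1] 84
  bar y 0.1 x med 524.8 lo 518.7 hi 530.7 z [132.7 136.2] 94
  bar y 0.16 x med 527.1 lo 519.8 hi 531.3 z [132.3 136.1] 41
```

Request:
jog_arm:
  xyz:
    - [0,0,-2]
    - [0,0,-2]
    - [0,0,-2]
    - [0,0,-1]
    - [0,0,0]
  rot:
    - [0,0,0]
    - [0,0,0]
    - [0,0,0]
    - [0,0,0]
    - [0,0,0]

```text
time: 11.65
ee_pos: [0.5289, 0.2538, 0.1701]
tcp_rot: [-3.141, 0.0, 1.557]
contact_force: [0.2, 0.6, -1.2]
grip_width: 0.118
grip_force: 82.9
```

Request:
jog_arm:
  xyz:
    - [0,0,-1]
    - [0,0,-0.5]
    - [0,0,-0.5]
    - [0,0,0]
  rot:
    - [0,0,0]
    - [0,0,0]
    - [0,0,0]
    - [0,0,0]

```text
time: 12.05
ee_pos: [0.529, 0.2539, 0.1687]
tcp_rot: [3.141, 0.0, 1.556]
contact_force: [-1.6, -1.7, 4.5]
grip_width: 0.121
grip_force: 83.9
```

Request:
jog_arm:
  xyz:
    - [0,0,-0.3]
    - [0,0,0]
    - [0,0,0]
    - [0,0,0]
    - [0,0,0]
  rot:
    - [0,0,0]
    - [0,0,0]
    - [0,0,0]
    - [0,0,0]
    - [0,0,0]
  gripper: 0.35

```text
time: 12.55
ee_pos: [0.5289, 0.2538, 0.168]
tcp_rot: [-3.142, -0.0, 1.556]
contact_force: [0.3, -0.2, -0.4]
grip_width: 0.352
grip_force: 0.0
```

Request:
jog_arm:
  xyz:
    - [0,0,5]
    - [0,0,10]
    - [0,0,20]
    - [0,0,30]
    - [0,0,30]
    - [0,0,10]
    - [0,0,0]
  rot:
    - [0,0,0]
    - [0,0,0]
    - [0,0,0]
    - [0,0,0]
    - [0,0,0]
    - [0,0,0]
    - [0,0,0]

```text
time: 13.25
ee_pos: [0.5294, 0.2541, 0.2749]
tcp_rot: [3.139, -0.001, 1.556]
contact_force: [0.7, -0.5, -0.5]
grip_width: 0.352
grip_force: 0.0
```

```bash
python3 bar.py 6
python3 -c "
import cv2
cv2.imwrite('pics/s6c.png',cv2.resize(cv2.imread('pics/s6.png')[110:270,150:420],None,fx=2.9,fy=2.9))"
```

```text
[0.52941218 0.25413286 0.27493199] [ 3.13886400e+00 -1.16762647e-03  1.55634039e+00] [ 0.69333145 -0.47813102 -0.54769267] 0.3524468123891857 0.0
scene
band px [188. 203.] n 235 ztop 0.1112 rib (array([ 497. , -291.1]), array([68.3, 30.6]), 56.1) 50 all (array([ 503.3, -301.7]), array([64.9, 55.9]), 14.9)
band px [225. 205.] n 256 ztop 0.1075 rib (array([ 487.5, -191. ]), array([46.4, 12.4]), 89.7) 57 all (array([ 497.4, -191.3]), array([49.7, 48.3]), 2.9)
band px [370. 216.] n 519 ztop 0.1626 rib (array([532.3, 252.5]), array([46.9, 15.1]), 87.8) 72 all (array([540. , 253.2]), array([75.8, 48.7]), -1.1)
  bar y 0.04 x med 530.2 lo 521.6 hi 536.2 z [129.3 134.7] 84
  bar y 0.1 x med 532.2 lo 523.5 hi 536.4 z [129.4 133.8] 107
  bar y 0.16 x med 532.4 lo 523.3 hi 537.4 z [130. 134.] 104
  bar y 0.22 x med 533.6 lo 523.9 hi 539.0 z [129.5 133.1] 63
  bar y 0.28 x med 534.8 lo 525.2 hi 540.4 z [130.9 134.7] 51
top
band px [335. 222.] n 330 ztop 0.1098 rib (array([ 482.8, -192.4]), array([46.7, 12.1]), -89.1) 69 all (array([ 483.2, -191.9]), array([63.1, 47.6]), -0.1)
band px [373. 222.] n 333 ztop 0.1087 rib (array([ 484.4, -304.2]), array([45.6, 12.5]), 89.3) 78 all (array([ 482.8, -303.6]), array([59.7, 47.2]), -1.5)
  bar y 0.04 x med 523.5 lo 517.8 hi 529.7 z [132.7 135.4] 85
  bar y 0.1 x med 524.7 lo 518.7 hi 530.8 z [132.9 135.8] 90
  bar y 0.16 x med 525.5 lo 519.8 hi 531.9 z [132.6 136. ] 95
```

View pics/s6c.png

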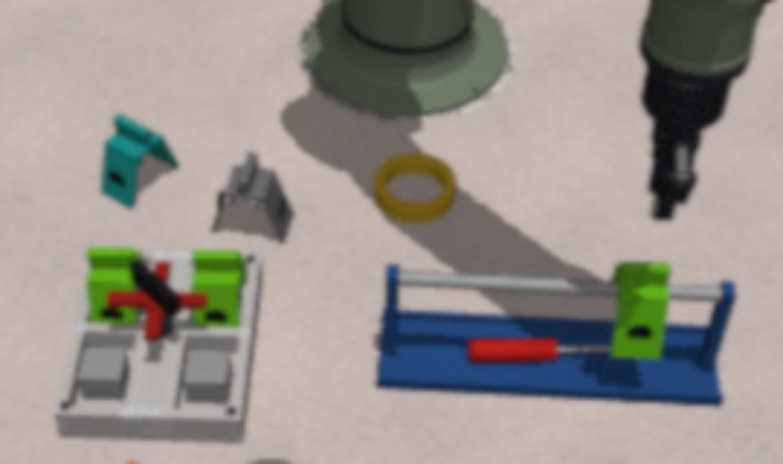

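The crop shows the first band hanging level on the bar at (640,315). The other two stand in the mould at (113,285) and (217,285). Next is the band at -x, +y.

Request:
jog_arm:
  xyz:
    - [0,-25,0]
    - [-4,-47,0]
    - [-6,-50,0]
    - [-6,-50,0]
    - [-6,-50,0]
    - [-6,-50,0]
    - [-6,-50,0]
    - [-6,-50,0]
    - [-4,-47,0]
    - [-2,-28,0]
  rot:
    - [0,0,0.1]
    - [0,0,0.2]
    - [0,0,0.2]
    - [0,0,0.2]
    - [0,0,0.2]
    - [0,0,0.2]
    - [0,0,0.2]
    - [0,0,0.2]
    - [0,0,0.1]
    - [0,0,0]
  gripper: 0.4

```text
time: 14.35
ee_pos: [0.4816, -0.1947, 0.2718]
tcp_rot: [-3.139, 0.0, 1.581]
contact_force: [0.7, 0.2, -0.2]
grip_width: 0.401
grip_force: 0.0
```

Request:
jog_arm:
  xyz:
    - [0,0,0]
    - [0,0,-20]
    - [0,0,-30]
    - [0,0,-30]
    - [0,0,-20]
    - [0,0,0]
  rot:
    - [0,0,0]
    - [0,0,0]
    - [0,0,0]
    - [0,0,0]
    - [0,0,0]
    - [0,0,0]

```text
time: 14.95
ee_pos: [0.4817, -0.1897, 0.1701]
tcp_rot: [-3.137, -0.002, 1.586]
contact_force: [0.3, -1.3, 0.3]
grip_width: 0.404
grip_force: 0.0
```

Request:
jog_arm:
  xyz:
    - [1.5,0,0]
    - [0,0,-10]
    - [0,0,0]
    - [0,0,0]
  rot:
    - [0,0,0]
    - [0,0,0]
    - [0,0,0]
    - [0,0,0]

```text
time: 15.35
ee_pos: [0.4847, -0.191, 0.1632]
tcp_rot: [3.141, 0.0, 1.584]
contact_force: [-0.3, -0.5, 0.1]
grip_width: 0.402
grip_force: 0.0
```

```bash
python3 bar.py 7 | grep -v bar
```

```text
[ 0.48471326 -0.19103169  0.16324392] [3.14140252e+00 1.54385183e-04 1.58443522e+00] [-0.32956644 -0.52186889  0.07986796] 0.4017092482866705 0.0
scene
band px [225. 204.] n 268 ztop 0.1081 rib (array([ 489.3, -193.7]), array([40.9, 40.4]), -39.4) 60 all (array([ 495. , -192.6]), array([50.5, 50.2]), 1.6)
band px [188. 203.] n 234 ztop 0.1108 rib (array([ 494.4, -292.6]), array([67.4, 32.3]), 57.9) 50 all (array([ 504.2, -301.4]), array([57.6, 55.7]), 15.6)
band px [371. 216.] n 514 ztop 0.1634 rib (array([533.9, 251.9]), array([47.1, 11.9]), 88.9) 67 all (array([539.2, 253. ]), array([76.9, 49.2]), -0.2)
top
band px [180. 209.] n 458 ztop 0.1654 rib (array([528.3, 253.6]), array([51., 12.]), 88.7) 88 all (array([527.4, 253.6]), array([84.2, 51. ]), -0.3)
band px [328. 228.] n 28 ztop 0.1095 rib (array([ 478.5, -169. ]), array([2.8, 0. ]), 0.3) 2 all (array([ 470.6, -172.6]), array([37.3,  6.8]), 7.3)
```

Request:
jog_arm:
  xyz:
    - [-1,-1,-12]
    - [0,0,-15]
    - [0,0,-13]
    - [0,0,-8]
    - [0,0,-3]
    - [0,0,0]
  rot:
    - [0,0,0]
    - [0,0,0]
    - [0,0,0]
    - [0,0,0]
    - [0,0,0]
    - [0,0,0]

```text
time: 16.05
ee_pos: [0.4836, -0.1919, 0.1116]
tcp_rot: [-3.141, -0.0, 1.585]
contact_force: [-0.0, 0.1, 0.4]
grip_width: 0.402
grip_force: 0.0
```

Request:
jog_arm:
  xyz:
    - [0,0,0]
    - [0,0,0]
    - [0,0,0]
    - [0,0,0]
    - [0,0,0]
  rot:
    - [0,0,0]
    - [0,0,0]
    - [0,0,0]
    - [0,0,0]
    - [0,0,0]
  gripper: 0
  squeeze: 80

```text
time: 16.55
ee_pos: [0.4838, -0.1921, 0.1122]
tcp_rot: [3.141, 0.0, 1.584]
contact_force: [-1.0, -0.2, 3.6]
grip_width: 0.118
grip_force: 80.4
```

Gripped. Lift.

Request:
jog_arm:
  xyz:
    - [0,0,5]
    - [0,0,15]
    - [0,0,20]
    - [0,0,20]
    - [0,0,25]
    - [0,0,25]
    - [0,0,25]
    - [0,0,25]
    - [0,0,15]
    - [0,0,7]
  rot:
    - [0,0,0]
    - [0,0,0]
    - [0,0,0]
    - [0,0,0]
    - [0,0,0]
    - [0,0,0]
    - [0,0,0]
    - [0,0,0]
    - [0,0,0]
    - [0,0,0]

```text
time: 17.55
ee_pos: [0.4839, -0.192, 0.2956]
tcp_rot: [3.14, 0.001, 1.584]
contact_force: [0.2, -1.2, -1.6]
grip_width: 0.119
grip_force: 79.8
```

```bash
python3 bar.py 8 | grep -v bar
```

```text
[ 0.48390868 -0.19204297  0.29556583] [3.14000866e+00 7.89147856e-04 1.58446764e+00] [ 0.20767263 -1.23650739 -1.64601368] 0.11947732689807974 79.75510239601135
scene
band px [220. 171.] n 529 ztop 0.2863 rib (array([ 488. , -191.4]), array([48.1, 14.5]), -85.4) 40 all (array([ 486.5, -192.7]), array([97.4, 50.6]), 0.9)
band px [188. 203.] n 237 ztop 0.1093 rib (array([ 494.2, -290.9]), array([67.2, 33.1]), 53.8) 61 all (array([ 504.3, -301.4]), array([57.3, 56. ]), 14.8)
band px [371. 216.] n 514 ztop 0.1629 rib (array([531.5, 252.5]), array([46.4, 14.8]), 89.6) 72 all (array([539.7, 253.2]), array([78.5, 49.1]), -1.9)
top
band px [180. 209.] n 449 ztop 0.1654 rib (array([528.2, 253.3]), array([48.3, 12.3]), 89.1) 85 all (array([527.5, 252.8]), array([83.2, 50.4]), -1.0)
```

Request:
jog_arm:
  xyz:
    - [0,15,0]
    - [3,35,0]
    - [6,45,0]
    - [6,45,0]
    - [6,45,0]
    - [6,45,0]
    - [6,45,0]
    - [5,40,0]
    - [3.5,30,0]
    - [2,15,0]
  rot:
    - [0,0,0]
    - [0,0,0]
    - [0,0,-0.2]
    - [0,0,-0.2]
    - [0,0,-0.2]
    - [0,0,-0.2]
    - [0,0,-0.2]
    - [0,0,-0.2]
    - [0,0,-0.2]
    - [0,0,-0.2]

```text
time: 18.65
ee_pos: [0.5259, 0.1718, 0.2929]
tcp_rot: [-3.14, -0.001, 1.56]
contact_force: [-0.8, -1.0, -0.6]
grip_width: 0.121
grip_force: 79.7
```

Request:
jog_arm:
  xyz:
    - [0,0,0]
    - [0,0,-15]
    - [0,0,-25]
    - [0,0,-25]
    - [0,0,-10]
    - [0,0,0]
    - [0,0,0]
  rot:
    - [0,0,0]
    - [0,0,0]
    - [0,0,0]
    - [0,0,0]
    - [0,0,0]
    - [0,0,0]
    - [0,0,0]

```text
time: 19.35
ee_pos: [0.5273, 0.168, 0.2197]
tcp_rot: [3.141, -0.0, 1.556]
contact_force: [0.9, -0.2, -0.2]
grip_width: 0.118
grip_force: 79.7
```

```bash
python3 bar.py 9
```

```text
[0.52731528 0.16802034 0.21965965] [ 3.14125898e+00 -2.03508925e-04  1.55647130e+00] [ 0.89291848 -0.18927642 -0.2238837 ] 0.11779805067685133 79.74169492721558
scene
band px [343. 205.] n 463 ztop 0.2109 rib (array([544.8, 173.7]), array([59.4, 38.2]), 36.2) 37 all (array([533.9, 165.6]), array([92.4, 47.3]), -0.3)
band px [188. 203.] n 238 ztop 0.1097 rib (array([ 496. , -291.7]), array([65.4, 32.2]), 57.6) 56 all (array([ 503.5, -301.9]), array([59.9, 56.7]), 15.0)
band px [371. 216.] n 516 ztop 0.1637 rib (array([533.6, 251.9]), array([48.2, 12. ]), -88.8) 63 all (array([540. , 252.5]), array([78.5, 49.2]), 0.6)
  bar y 0.04 x med 530.6 lo 522.8 hi 537.3 z [130.4 134. ] 84
  bar y 0.1 x med 532.0 lo 521.0 hi 536.8 z [129.4 132.9] 106
  bar y 0.16 x med 532.5 lo 510.5 hi 538.9 z [129.7 133.7] 24
  bar y 0.22 x med 533.0 lo 524.3 hi 551.4 z [129.  133.9] 53
  bar y 0.28 x med 533.3 lo 525.1 hi 539.9 z [129.8 134.4] 50
top
band px [373. 222.] n 332 ztop 0.1091 rib (array([ 484.5, -303.8]), array([47.9, 12.5]), 89.3) 77 all (array([ 484.4, -303.8]), array([63. , 47.8]), 1.6)
  bar y 0.04 x med 523.2 lo 517.7 hi 529.8 z [132.4 136.5] 84
  bar y 0.1 x med 526.7 lo 519.1 hi 530.3 z [132.2 137. ] 20
```

Request:
jog_arm:
  xyz:
    - [0,0,-10]
    - [0,0,-15]
    - [0,0,-10]
    - [0,0,-5]
    - [0,0,-3]
    - [0,0,-3]
    - [0,0,-2]
    - [0,0,-1.5]
    - [0,0,0]
  rot:
    - [0,0,0]
    - [0,0,0]
    - [0,0,0]
    - [0,0,0]
    - [0,0,0]
    - [0,0,0]
    - [0,0,0]
    - [0,0,0]
    - [0,0,0]

```text
time: 20.35
ee_pos: [0.5272, 0.1679, 0.1695]
tcp_rot: [3.142, 0.0, 1.556]
contact_force: [-0.0, 0.1, -0.6]
grip_width: 0.118
grip_force: 79.8
```

Request:
jog_arm:
  xyz:
    - [0,0,-1]
    - [0,0,-0.5]
    - [0,0,0]
  rot:
    - [0,0,0]
    - [0,0,0]
    - [0,0,0]

```text
time: 20.65
ee_pos: [0.5273, 0.1681, 0.1687]
tcp_rot: [3.141, 0.0, 1.556]
contact_force: [-3.0, -1.8, 10.3]
grip_width: 0.12
grip_force: 81.5
```

Seated with 10 N. Release and rise.

Request:
jog_arm:
  xyz:
    - [0,0,0]
    - [0,0,0]
    - [0,0,0]
    - [0,0,0]
    - [0,0,0]
  rot:
    - [0,0,0]
    - [0,0,0]
    - [0,0,0]
    - [0,0,0]
    - [0,0,0]
  gripper: 0.35

```text
time: 21.15
ee_pos: [0.5272, 0.168, 0.1679]
tcp_rot: [-3.141, -0.0, 1.557]
contact_force: [0.0, 0.3, -0.2]
grip_width: 0.348
grip_force: 0.0
```

Request:
jog_arm:
  xyz:
    - [0,0,5]
    - [0,0,10]
    - [0,0,20]
    - [0,0,30]
    - [0,0,30]
    - [0,0,10]
    - [0,0,0]
  rot:
    - [0,0,0]
    - [0,0,0]
    - [0,0,0]
    - [0,0,0]
    - [0,0,0]
    - [0,0,0]
    - [0,0,0]

```text
time: 21.85
ee_pos: [0.5277, 0.1682, 0.2748]
tcp_rot: [3.139, -0.001, 1.556]
contact_force: [0.5, -0.3, 0.0]
grip_width: 0.349
grip_force: 0.0
```

```bash
python3 bar.py 10 | grep -v bar
```

```text
[0.52767083 0.16818271 0.27480902] [ 3.13883669e+00 -7.02378773e-04  1.55632016e+00] [ 0.54693985 -0.29668273  0.01599956] 0.34879295036855096 0.0
scene
band px [188. 203.] n 236 ztop 0.1097 rib (array([ 495.6, -291.5]), array([64.7, 30.8]), 56.7) 55 all (array([ 503.1, -301.7]), array([59.3, 55.9]), 14.9)
band px [341. 215.] n 493 ztop 0.1633 rib (array([533.9, 165.8]), array([44.4, 15.7]), 85.6) 57 all (array([551.1, 166.2]), array([49.9, 48.4]), -0.6)
band px [371. 216.] n 514 ztop 0.1631 rib (array([533.2, 252.4]), array([46.8, 13.3]), 87.1) 67 all (array([540.3, 253.4]), array([72.9, 49.6]), -1.1)
top
band px [373. 222.] n 335 ztop 0.1087 rib (array([ 484.4, -304. ]), array([48. , 12.5]), 88.9) 81 all (array([ 482.8, -304. ]), array([59.4, 48. ]), -0.6)
```

Request:
jog_arm:
  xyz:
    - [0,-25,0]
    - [-4,-47,0]
    - [-6,-50,0]
    - [-6,-50,0]
    - [-6,-50,0]
    - [-6,-50,0]
    - [-6,-50,0]
    - [-5,-50,0]
    - [-3,-47,0]
    - [-1,-30,0]
  rot:
    - [0,0,0.1]
    - [0,0,0.2]
    - [0,0,0.2]
    - [0,0,0.2]
    - [0,0,0.2]
    - [0,0,0.2]
    - [0,0,0.2]
    - [0,0,0.2]
    - [0,0,0.1]
    - [0,0,0]
  gripper: 0.4

```text
time: 22.95
ee_pos: [0.4828, -0.2825, 0.2716]
tcp_rot: [-3.139, -0.0, 1.582]
contact_force: [0.2, 0.1, -0.3]
grip_width: 0.4
grip_force: 0.0
```

Request:
jog_arm:
  xyz:
    - [0,-16,0]
    - [0,-7,0]
    - [0,0,-20]
    - [0,0,-30]
    - [0,0,-30]
    - [0,0,-25]
    - [0,0,-5]
    - [0,0,0]
    - [0,0,0]
    - [0,0,0]
  rot:
    - [0,0,0]
    - [0,0,0]
    - [0,0,0]
    - [0,0,0]
    - [0,0,0]
    - [0,0,0]
    - [0,0,0]
    - [0,0,0]
    - [0,0,0]
    - [0,0,0]

```text
time: 23.95
ee_pos: [0.485, -0.302, 0.1643]
tcp_rot: [3.14, 0.001, 1.585]
contact_force: [0.3, -0.0, 0.2]
grip_width: 0.398
grip_force: 0.0
```

```bash
python3 bar.py 11 | grep -v bar
```

```text
[ 0.4850354  -0.30200552  0.16428023] [3.14004307e+00 9.31477255e-04 1.58467297e+00] [ 0.25503966 -0.03153841  0.2116914 ] 0.39846742508813926 0.0
scene
band px [188. 203.] n 252 ztop 0.1099 rib (array([ 494.5, -292.6]), array([67.5, 31.5]), 58.2) 65 all (array([ 494.6, -299.2]), array([59.6, 56.8]), 84.6)
band px [341. 215.] n 503 ztop 0.1625 rib (array([531.1, 165.8]), array([44.4, 14.2]), 89.8) 66 all (array([541.8, 166.1]), array([67.6, 48. ]), 0.1)
band px [371. 216.] n 515 ztop 0.1636 rib (array([532.7, 251.9]), array([46.6, 13.9]), 89.3) 67 all (array([538.4, 252.8]), array([76.7, 48.7]), -1.0)
top
band px [180. 209.] n 461 ztop 0.1649 rib (array([528.3, 253.4]), array([51. , 12.3]), 89.8) 88 all (array([528.1, 253.4]), array([84.6, 51. ]), -0.6)
band px [210. 209.] n 448 ztop 0.1654 rib (array([527. , 167.2]), array([48.2, 12.2]), 88.2) 83 all (array([523.8, 167.3]), array([78.8, 50.4]), -1.3)
band px [370. 222.] n 182 ztop 0.1105 rib (array([ 494.5, -281.9]), array([42.5, 35.9]), 14.7) 42 all (array([ 483.7, -290.6]), array([64. , 43.4]), 4.5)
```

Request:
jog_arm:
  xyz:
    - [0,-2,-12]
    - [0,0,-15]
    - [0,0,-13]
    - [0,0,-9]
    - [0,0,-3]
    - [0,0,0]
  rot:
    - [0,0,0]
    - [0,0,0]
    - [0,0,0]
    - [0,0,0]
    - [0,0,0]
    - [0,0,0]

```text
time: 24.65
ee_pos: [0.4843, -0.3038, 0.1104]
tcp_rot: [-3.141, -0.001, 1.585]
contact_force: [0.6, 0.6, -0.1]
grip_width: 0.399
grip_force: 0.0
```

Request:
jog_arm:
  xyz:
    - [0,0,0]
    - [0,0,0]
    - [0,0,0]
    - [0,0,0]
    - [0,0,0]
  rot:
    - [0,0,0]
    - [0,0,0]
    - [0,0,0]
    - [0,0,0]
    - [0,0,0]
  gripper: 0
  squeeze: 80

```text
time: 25.15
ee_pos: [0.4847, -0.3041, 0.1115]
tcp_rot: [3.141, 0.0, 1.584]
contact_force: [-0.9, 0.8, 7.3]
grip_width: 0.121
grip_force: 78.9
```

Request:
jog_arm:
  xyz:
    - [0,0,5]
    - [0,0,15]
    - [0,0,20]
    - [0,0,20]
    - [0,0,25]
    - [0,0,25]
    - [0,0,25]
    - [0,0,25]
    - [0,0,15]
    - [0,0,8]
  rot:
    - [0,0,0]
    - [0,0,0]
    - [0,0,0]
    - [0,0,0]
    - [0,0,0]
    - [0,0,0]
    - [0,0,0]
    - [0,0,0]
    - [0,0,0]
    - [0,0,0]

```text
time: 26.15
ee_pos: [0.4846, -0.304, 0.2964]
tcp_rot: [3.14, 0.001, 1.585]
contact_force: [-0.2, 0.1, -0.9]
grip_width: 0.12
grip_force: 78.1
```

```bash
python3 bar.py 12 | grep -v bar
```

```text
[ 0.48460254 -0.30402758  0.29636793] [3.13972572e+00 1.28605106e-03 1.58453079e+00] [-0.20551584  0.14071666 -0.8685091 ] 0.12012679908195778 78.09165000915527
scene
band px [181. 169.] n 536 ztop 0.2863 rib (array([ 493.2, -302.5]), array([45.5, 12.6]), -81.9) 40 all (array([ 488.8, -304.3]), array([89.3, 49.6]), -0.6)
band px [341. 215.] n 507 ztop 0.1631 rib (array([530. , 165.9]), array([44. , 15.7]), 87.7) 66 all (array([542.4, 166.1]), array([66.7, 48.4]), -0.9)
band px [371. 216.] n 510 ztop 0.1624 rib (array([531.8, 252.1]), array([45.7, 12.7]), 89.0) 70 all (array([540.6, 252.9]), array([75.6, 49.2]), -0.5)
top
band px [181. 209.] n 455 ztop 0.1651 rib (array([528.4, 251.8]), array([47.7, 12.7]), -89.7) 86 all (array([528.1, 253.2]), array([84.2, 50.5]), -0.9)
band px [211. 209.] n 455 ztop 0.1661 rib (array([527. , 166.2]), array([49.4, 12.3]), 88.7) 83 all (array([522.9, 166.6]), array([81.1, 50.3]), -0.6)
band px [382. 217.] n 250 ztop 0.2921 rib (array([ 477.6, -290.1]), array([27., 13.]), 16.4) 25 all (array([ 482.8, -293. ]), array([87.6, 36.2]), 10.5)
```

Request:
jog_arm:
  xyz:
    - [0,15,0]
    - [3,35,0]
    - [6,48,0]
    - [6,48,0]
    - [6,48,0]
    - [6,48,0]
    - [6,48,0]
    - [4,45,0]
    - [3,34,0]
    - [1.5,15,0]
  rot:
    - [0,0,0]
    - [0,0,0]
    - [0,0,-0.2]
    - [0,0,-0.2]
    - [0,0,-0.2]
    - [0,0,-0.2]
    - [0,0,-0.2]
    - [0,0,-0.2]
    - [0,0,-0.2]
    - [0,0,-0.2]

```text
time: 27.25
ee_pos: [0.5248, 0.0843, 0.2933]
tcp_rot: [-3.14, -0.001, 1.561]
contact_force: [0.1, -1.7, -1.7]
grip_width: 0.118
grip_force: 78.1
```

Request:
jog_arm:
  xyz:
    - [0,0,0]
    - [0,0,-15]
    - [0,0,-25]
    - [0,0,-25]
    - [0,0,-10]
    - [0,0,0]
    - [0,0,0]
  rot:
    - [0,0,0]
    - [0,0,0]
    - [0,0,0]
    - [0,0,0]
    - [0,0,0]
    - [0,0,0]
    - [0,0,0]

```text
time: 27.95
ee_pos: [0.5261, 0.08, 0.2196]
tcp_rot: [3.141, -0.0, 1.556]
contact_force: [-0.3, 0.5, -1.1]
grip_width: 0.118
grip_force: 78.1
```

```bash
python3 bar.py 13
```

```text
[0.52605935 0.0799553  0.21964886] [ 3.14128721e+00 -1.30627173e-04  1.55631287e+00] [-0.27835377  0.51310668 -1.11020052] 0.11849417235871454 78.12539935112
scene
band px [312. 204.] n 463 ztop 0.213 rib (array([554.4,  73.2]), array([56.5, 43.2]), -11.5) 34 all (array([556.1,  76.8]), array([59.6, 47.1]), -1.9)
band px [341. 215.] n 506 ztop 0.1632 rib (array([532.1, 165.9]), array([44.3, 11.8]), 85.1) 65 all (array([543.2, 166.1]), array([69.9, 48.3]), 0.2)
band px [371. 216.] n 516 ztop 0.1631 rib (array([533.6, 252. ]), array([46.4, 15.3]), -85.8) 65 all (array([539.7, 254.1]), array([75. , 50.8]), -2.5)
  bar y 0.04 x med 530.3 lo 523.4 hi 536.3 z [130.3 133.7] 51
  bar y 0.1 x med 531.7 lo 523.2 hi 537.6 z [130.7 133.9] 41
  bar y 0.16 x med 530.7 lo 523.7 hi 536.5 z [130.3 132.8] 19
  bar y 0.22 x med 532.9 lo 522.9 hi 538.7 z [129.3 133.4] 62
  bar y 0.28 x med 533.4 lo 525.9 hi 540.2 z [130.2 133.9] 48
top
band px [180. 209.] n 449 ztop 0.1658 rib (array([528.5, 253.6]), array([50.5, 13. ]), 88.2) 84 all (array([527.2, 253.5]), array([83.5, 50.6]), 1.7)
band px [207. 217.] n 107 ztop 0.1449 rib (array([511.5, 179.6]), array([20.6, 19.2]), 89.2) 43 all (array([502.8, 175.8]), array([36.7, 31.4]), -0.3)
  bar y 0.22 x med 525.8 lo 520.6 hi 532.3 z [132.1 135.4] 58
  bar y 0.28 x med 527.0 lo 521.9 hi 533.6 z [132.9 136.8] 44
```

Request:
jog_arm:
  xyz:
    - [0,0,-10]
    - [0,0,-15]
    - [0,0,-10]
    - [0,0,-5]
    - [0,0,-3]
    - [0,0,-3]
    - [0,0,-2]
    - [0,0,-1.5]
    - [0,0,0]
  rot:
    - [0,0,0]
    - [0,0,0]
    - [0,0,0]
    - [0,0,0]
    - [0,0,0]
    - [0,0,0]
    - [0,0,0]
    - [0,0,0]
    - [0,0,0]

```text
time: 28.95
ee_pos: [0.5259, 0.08, 0.1695]
tcp_rot: [3.142, -0.0, 1.557]
contact_force: [0.7, -0.5, -1.2]
grip_width: 0.117
grip_force: 78.1
```

Request:
jog_arm:
  xyz:
    - [0,0,-1]
    - [0,0,-0.5]
    - [0,0,0]
  rot:
    - [0,0,0]
    - [0,0,0]
    - [0,0,0]

```text
time: 29.25
ee_pos: [0.526, 0.08, 0.1681]
tcp_rot: [3.141, 0.0, 1.557]
contact_force: [-0.2, -0.5, 1.2]
grip_width: 0.123
grip_force: 78.6
```

Request:
jog_arm:
  xyz:
    - [0,0,-0.5]
    - [0,0,-0.3]
    - [0,0,0]
  rot:
    - [0,0,0]
    - [0,0,0]
    - [0,0,0]

```text
time: 29.55
ee_pos: [0.526, 0.08, 0.168]
tcp_rot: [3.141, 0.0, 1.556]
contact_force: [-5.1, -1.2, 16.0]
grip_width: 0.121
grip_force: 80.7
```

Request:
jog_arm:
  xyz:
    - [0,0,0]
    - [0,0,0]
    - [0,0,0]
    - [0,0,0]
    - [0,0,0]
  rot:
    - [0,0,0]
    - [0,0,0]
    - [0,0,0]
    - [0,0,0]
    - [0,0,0]
  gripper: 0.35

```text
time: 30.05
ee_pos: [0.5259, 0.08, 0.1671]
tcp_rot: [-3.141, -0.0, 1.556]
contact_force: [-0.7, -0.0, 0.3]
grip_width: 0.352
grip_force: 0.0
```

Request:
jog_arm:
  xyz:
    - [0,0,5]
    - [0,0,10]
    - [0,0,20]
    - [0,0,30]
    - [0,0,30]
    - [0,0,10]
    - [0,0,0]
  rot:
    - [0,0,0]
    - [0,0,0]
    - [0,0,0]
    - [0,0,0]
    - [0,0,0]
    - [0,0,0]
    - [0,0,0]

```text
time: 30.75
ee_pos: [0.5264, 0.0801, 0.274]
tcp_rot: [3.139, -0.0, 1.556]
contact_force: [0.8, 0.5, -1.0]
grip_width: 0.348
grip_force: 0.0
```

```bash
python3 bar.py 14 | grep -v bar
python3 -c "
import cv2
cv2.imwrite('pics/s14c.png',cv2.resize(cv2.imread('pics/s14.png')[110:270,150:420],None,fx=2.9,fy=2.9))"
```

```text
[0.52644062 0.08007188 0.27396216] [ 3.13875861e+00 -1.52045504e-04  1.55624675e+00] [ 0.82666076  0.51630315 -1.03004791] 0.34848954230217805 0.0
scene
band px [320. 214.] n 438 ztop 0.163 rib (array([529.4, 104.3]), array([37.8, 14.7]), 88.0) 54 all (array([536.4, 104.3]), array([78.1, 45.3]), 4.0)
band px [341. 215.] n 504 ztop 0.1624 rib (array([531.4, 165.9]), array([44.4, 15.1]), 84.2) 72 all (array([542.7, 166.1]), array([64.3, 48.3]), -0.3)
band px [371. 216.] n 512 ztop 0.1632 rib (array([532.7, 252.2]), array([46.6, 12. ]), -88.3) 64 all (array([540.9, 252.8]), array([72.9, 48.3]), -1.1)
top
band px [180. 209.] n 462 ztop 0.1654 rib (array([528.3, 253.3]), array([50.9, 12.4]), 89.6) 88 all (array([528.2, 253.3]), array([84.5, 50.9]), -0.5)
band px [204. 217.] n 60 ztop 0.1423 rib (array([510. , 187.2]), array([16.7, 11.6]), 2.7) 20 all (array([499.5, 188.5]), array([36.3, 15.7]), 23.6)
```

View pics/s14c.png

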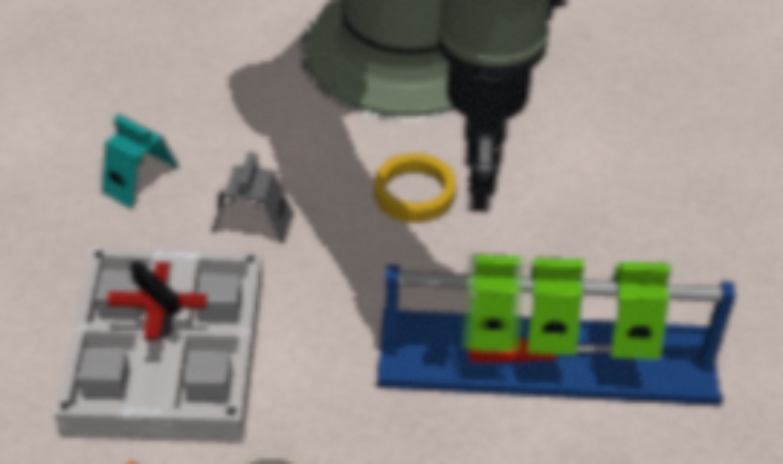

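The crop shows all four cavities empty and three bands hanging level at (495,305), (555,305) and (640,310). The newest one has been nudged along the bar to about y = 104 mm, but it still hangs clear of its neighbour. I go back to the hold-down.

Request:
jog_arm:
  xyz:
    - [0,-15,0]
    - [1,-30,0]
    - [1.6,-40,0]
    - [1.5,-40,0]
    - [1.5,-40,0]
    - [1.5,-40,0]
    - [1.5,-40,0]
    - [1.5,-40,0]
    - [1,-28,0]
    - [0.5,-15,0]
  rot:
    - [0,0,-3]
    - [0,0,-4.2]
    - [0,0,-5]
    - [0,0,-5]
    - [0,0,-5]
    - [0,0,-5]
    - [0,0,-5]
    - [0,0,-5]
    - [0,0,-3]
    - [0,0,-2]
  gripper: 0.45

```text
time: 31.85
ee_pos: [0.5367, -0.2507, 0.2713]
tcp_rot: [-3.141, 0.001, 0.815]
contact_force: [0.4, 1.4, -0.6]
grip_width: 0.453
grip_force: 0.0
```

Request:
jog_arm:
  xyz:
    - [0,0,-20]
    - [0,0,-30]
    - [0,0,-30]
    - [0,0,-20]
    - [0,0,-8]
    - [0,0,0]
    - [0,0,0]
  rot:
    - [0,0,0]
    - [0,0,0]
    - [0,0,0]
    - [0,0,0]
    - [0,0,0]
    - [0,0,0]
    - [0,0,0]

```text
time: 32.55
ee_pos: [0.538, -0.2478, 0.165]
tcp_rot: [3.141, -0.001, 0.82]
contact_force: [0.4, 0.3, 0.9]
grip_width: 0.449
grip_force: 0.0
```

```bash
python3 bar.py 15 | grep -v bar
```

```text
[ 0.5380106  -0.24777663  0.16502501] [ 3.14089928e+00 -5.12131746e-04  8.20336745e-01] [0.37737123 0.25297046 0.93480009] 0.44856456859834054 0.0
scene
band px [334. 214.] n 1032 ztop 0.1632 rib (array([530.5, 142.4]), array([96.8, 17.4]), 87.0) 141 all (array([541.2, 142.4]), array([97.6, 71.9]), -87.6)
band px [371. 216.] n 514 ztop 0.1628 rib (array([532.1, 252. ]), array([46.4, 16.2]), -86.6) 68 all (array([542., 253.]), array([75.4, 49.4]), -1.7)
top
band px [181. 209.] n 459 ztop 0.1652 rib (array([528.3, 253.7]), array([49.7, 12.3]), 89.7) 87 all (array([526.2, 254. ]), array([86.3, 50.8]), 1.6)
band px [219. 209.] n 923 ztop 0.165 rib (array([526.4, 142.7]), array([97.8, 12.3]), 88.8) 151 all (array([525.8, 143.3]), array([99.2, 83.7]), 89.4)
```

Request:
jog_arm:
  xyz:
    - [0,0,-12]
    - [0,0,-14]
    - [0,0,-10]
    - [0,0,-5]
    - [0,0,0]
    - [0,0,0]
  rot:
    - [0,0,0]
    - [0,0,0]
    - [0,0,0]
    - [0,0,0]
    - [0,0,0]
    - [0,0,0]

```text
time: 33.25
ee_pos: [0.5376, -0.248, 0.1232]
tcp_rot: [-3.142, -0.0, 0.82]
contact_force: [0.3, 0.5, 0.6]
grip_width: 0.451
grip_force: 0.0
```

Request:
jog_arm:
  xyz:
    - [0,0,0]
    - [0,0,0]
    - [0,0,0]
    - [0,0,0]
    - [0,0,0]
  rot:
    - [0,0,0]
    - [0,0,0]
    - [0,0,0]
    - [0,0,0]
    - [0,0,0]
  gripper: 0
  squeeze: 60

```text
time: 33.75
ee_pos: [0.5378, -0.2482, 0.1238]
tcp_rot: [3.141, -0.0, 0.82]
contact_force: [-0.5, 1.4, 5.3]
grip_width: 0.149
grip_force: 58.8
```

Request:
jog_arm:
  xyz:
    - [0,0,0]
    - [0,0,0]
    - [0,0,0]
    - [0,0,0]
    - [0,0,0]
    - [0,0,0]
    - [0,0,0]
    - [0,0,0]
    - [0,0,0]
    - [0,0,0]
  rot:
    - [0,0,-4]
    - [0,0,-6]
    - [0,0,-6]
    - [0,0,-6]
    - [0,0,-6]
    - [0,0,-6]
    - [0,0,-6]
    - [0,0,-5]
    - [0,0,-1]
    - [0,0,0]

```text
time: 34.75
ee_pos: [0.5378, -0.2482, 0.1238]
tcp_rot: [3.141, -0.001, 0.016]
contact_force: [-0.7, -1.1, 5.7]
grip_width: 0.15
grip_force: 58.9
```

Request:
jog_arm:
  xyz:
    - [0,0,0]
    - [0,0,0]
    - [0,0,0]
    - [0,0,0]
  rot:
    - [0,0,-0.5]
    - [0,0,-0.5]
    - [0,0,-0.5]
    - [0,0,0]

```text
time: 35.15
ee_pos: [0.5378, -0.2482, 0.1237]
tcp_rot: [3.141, -0.001, -0.008]
contact_force: [-1.0, -1.2, 6.7]
grip_width: 0.152
grip_force: 59.8
```

```bash
python3 -c "
from h import *
o=ctrl.get_obs();print(o['tcp_rot'],o['ft_torque'],o['contact_force'],o['grip_width'],o['ee_pos'])"
```

```text
[ 3.14084313e+00 -7.72602176e-04 -8.11148857e-03] [-0.1515623   0.22796036  1.057488  ] [-1.00082031 -1.24553066  6.68373223] 0.1516894789090875 [ 0.53778188 -0.2482222   0.12374671]
```

The torque has risen to 1.06 N m, against 0.15 of friction, so the hold-down is on its locked stop. Release and rise.

Request:
jog_arm:
  xyz:
    - [0,0,0]
    - [0,0,0]
    - [0,0,0]
    - [0,0,0]
    - [0,0,10]
    - [0,0,20]
    - [0,0,40]
    - [0,0,40]
    - [0,0,30]
    - [0,0,10]
  rot:
    - [0,0,0]
    - [0,0,0]
    - [0,0,0]
    - [0,0,0]
    - [0,0,0]
    - [0,0,0]
    - [0,0,0]
    - [0,0,0]
    - [0,0,0]
    - [0,0,0]
  gripper: 0.6

```text
time: 36.15
ee_pos: [0.5384, -0.2484, 0.2772]
tcp_rot: [3.14, -0.005, -0.009]
contact_force: [-0.3, -0.1, 1.5]
grip_width: 0.595
grip_force: 0.0
```

```bash
python3 bar.py 16
python3 -c "
import cv2
cv2.imwrite('pics/s16c.png',cv2.resize(cv2.imread('pics/s16.png')[150:270,150:420],None,fx=2.9,fy=2.9))"
```

```text
[ 0.53836002 -0.24839664  0.27724156] [ 3.13994187 -0.00451165 -0.00926829] [-0.31288536 -0.0755909   1.51349174] 0.5953916532498862 0.0
scene
band px [334. 214.] n 1033 ztop 0.1628 rib (array([530.7, 142.8]), array([96.9, 17.5]), -88.0) 146 all (array([541.3, 142.6]), array([98. , 69.6]), -88.1)
band px [371. 216.] n 515 ztop 0.1623 rib (array([533.2, 252.8]), array([47.7, 15.3]), -86.3) 77 all (array([539.9, 252.4]), array([75.2, 48.6]), 0.4)
  bar y 0.04 x med 531.0 lo 522.8 hi 536.0 z [130.  133.9] 83
  bar y 0.1 x med 530.6 lo 521.6 hi 537.3 z [129.6 133.4] 38
  bar y 0.22 x med 533.5 lo 524.5 hi 545.2 z [130.2 133.2] 56
  bar y 0.28 x med 534.1 lo 525.3 hi 540.6 z [130.1 134.4] 48
top
band px [181. 209.] n 457 ztop 0.1652 rib (array([528.3, 254. ]), array([51.2, 12.3]), 89.1) 87 all (array([527.5, 253.9]), array([83.5, 51.2]), 0.4)
band px [218. 209.] n 915 ztop 0.1661 rib (array([526. , 142.2]), array([97.5, 12.5]), 88.7) 154 all (array([525.2, 143.3]), array([100. ,  83.4]), -89.3)
  bar y 0.04 x med 523.4 lo 518.0 hi 529.9 z [131.4 136. ] 81
  bar y 0.1 x med 524.1 lo 518.7 hi 530.5 z [132.2 135.3] 44
  bar y 0.22 x med 525.5 lo 517.4 hi 532.5 z [132.  137.2] 56
  bar y 0.28 x med 527.1 lo 521.3 hi 533.8 z [132.2 135.9] 44
```

View pics/s16c.png

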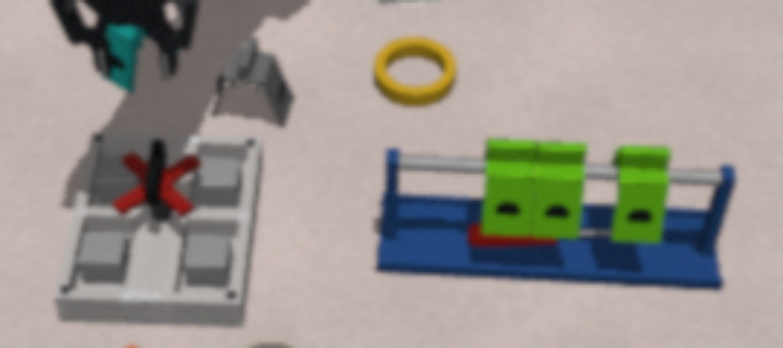

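The crop shows the hold-down arms diagonal at (155,185), so it is locked over the empty cavities. Three bands hang level at (510,190), (560,190) and (640,195), and they have not moved since the last look. Handing in.

```bash
python3 -c "
from cell import ctrl
print(ctrl.finish_job())"
```

```text
the job is handed in; nothing more can be done
None
```

I handed in the job with all three headbands present (the fourth cavity was empty) hanging level on the bar and the hold-down back on its locked stop; one band got nudged along the bar after placing and now touches its neighbour.

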